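Clamp a card case in the file press to the gauge mark

TASK

Stand the grey card case upright in the gap of the file press, set down gently on the tray floor between the two upright steel plates. Then turn the black round knob clockwise until the pointer of the sprung plate sits at the long gauge line with the steel pin; do not strain it past that mark on the way. Let go of everything and leave the other things on the desk alone.

Things in the scene. Friction and masses are not known exactly. Their poses are not given: they have to be found in the camera images.
- press: Grey file press fixed on the desk, 160 (x) x 325 (y) x 106 mm high. Origin: underside, near the middle; pressing direction +y. Along y (mm): knob housing -168 to -92 (64 high), shoe plate, gap, sprung plate, end block 75 to 91, green folders 95 to 143 (84 high). Floor 6 mm up; rails at x +-65, 28 high. Plates 110 wide, faces to 52 up, outward lips to 59. Gauge strip on the +x side.
- gap (a point): Point on the tray floor (top of a black rubber pad, 6 mm up, yields about 1 mm per 12 N) in the gap between the plates, on the press centre line; axes as the press. The relaxed sprung plate's face lies 18 mm to its +y side, the shoe's face 13 to 18 mm to its -y side at the start, so the gap is 31 to 36 mm wide for the 28 mm case. Press on the floor only lightly.
- case: Loose rigid grey card case, 110 (x) x 28 (y, thickness) x 100 mm (z), 0.2 to 0.4 kg, paper labels, thin dark band near the top. Stands upright on its 110 x 28 mm end. Origin: centre of its underside, z up. Same either way round. In the press its thickness lies along the press y axis; its upper part stands above the plates and can be pinched across the 28 mm.
- knob_grip (a point): On the vertical axis of the black fluted round knob (40 mm diameter, 36 mm tall: 14 above, 22 below this point; housing top 26 mm below). Clockwise from above drives the shoe along press +y, 3.2 mm per rad. Stiff: about 0.1 N m, up to 0.05 N m more under load; it stays where left. Some 4.5 to 6.5 rad in all, so regrasp.
- pointer (a point): Tip of the dark pointer carried by the sprung plate, over the white gauge strip, 48 mm up; axes as the press. The sprung plate yields along press +y with 1 N per mm (plus the case's slight rubbing) and springs back; it starts 12 mm short of the mark.
- mark (a point): The set mark: the one long thick black line across the white gauge strip, ending in a small steel pin; this point lies over it at the pointer's height. Axes as the press. The pointer is right when its y in this frame is 0 (negative: too slack).
- stapler: Black and steel desk stapler, 140 x 34 x 55 mm, bystander. Origin: centre of underside.
- pencup: Dark steel pen cup, 72 mm diameter, 100 mm high, pens to 155 mm, bystander. Origin: centre of underside.
- tapestand: Black tape dispenser, 130 x 50 x 76 mm, bystander. Origin: centre of underside.
Things that resemble listed ones, but are neither listed nor needed, are in the scene too. Of the things shaped like the case, the grey one is meant.

How it is judged (in metres and radians):
On the way, in this order (a step that is already met when the one before it is completed fails the run):
1. the case stands on the tray floor between the plates (z of case in the frame of gap below 0.004 m and x of case in the frame of gap between -0.015 and 0.015 m and y of case in the frame of gap between -0.008 and 0.012 m and angle between the y axis of case and the y axis of gap, either way round below 0.2 rad and angle between case's own z axis and vertical below 0.15 rad), for 0.2 s.
2. the pointer stands within 2 mm of the mark (y of pointer in the frame of mark between -0.002 and 0.002 m), for 0.2 s.
At the end, for the whole second after the job is handed in: The pointer rests within 2 mm of the mark; the case stands clamped in the gap, its underside within 4 mm of the tray floor, within 15 mm of the centre line, upright and square to the plates within 0.08 rad, at rest (all of step 2 and z of case in the frame of gap below 0.004 m and x of case in the frame of gap between -0.015 and 0.015 m and angle between the y axis of case and the y axis of gap, either way round below 0.08 rad and angle between case's own z axis and vertical below 0.08 rad and linear speed of case below 0.01 m/s); the robot touches nothing.
It fails at once if the case squeezed past the mark: the pointer goes more than 3.5 mm beyond it (y of pointer in the frame of mark above 0.0035 m).
It fails at once if the case set down or pushed on the tray floor pad with over 25 N (contact force between case and pad_c0 above 25 N).
It fails at once if a bystander moved by more than 15 mm (distance of any of stapler, pencup, tapestand from where it was at the start of the episode above 0.015 m).
It also fails if it takes over 72 s, if anything falls off the work surface, if the arm or the gripper's body presses on something with over 40 N, if the wrist force passes 120 N, or if a joint passes its speed limit or range.

ROBOT

A 7-joint arm with a two-finger parallel gripper is mounted at the origin on the work surface. World frame = base frame: x ahead of the robot, y to its left, z up, the work surface at z = 0. Lengths are in m, angles in degrees, forces in N, time in s.
With the tool pointing down it reaches from about 0.35 to 0.9 m from the base axis. Payload 19.9 kg.
Tool frame: the origin (TCP) lies between the finger pads; the fingertips stand 25 mm ahead of it and the grasp point (between the pads) lies 6 mm ahead of it; y points along the fingers, x is the direction in which the jaws open and shut, and the axes are right-handed (so a half turn about y gives the same grasp; the last joint's range is limited). The gripper opens to 94 mm and grips with 3 to 60 N. Pads are 16 mm wide; open, the fingers measure 119 mm over their backs; the gripper's body (75 mm by 177 mm) begins 78 mm behind the grasp point.
Start: joints at [71.075, 23.915, -0.59, 92.452, 0.269, 63.638, -3.037], TCP at [0.178, -0.599, 0.23] pointing down, gripper open.
Joint ranges: [-161.28, 161.28], [-22.2, 115.67], [-73.04, 71.86], [3.21, 147.25], [-68.34, 248.33], [10.77, 114.83], [-161.83, 161.83]. Speed limits (degrees/s): [108.29, 108.29, 136.94, 136.94, 172.46, 172.46, 172.46].

INTERFACE

Orientations are given as a 3x3 rotation matrix whose columns are the frame's x, y, z axes.
In Python, from bench import robot gives the robot as it stands. Calls block until the motion is done:
- robot.move_pose(position, orientation): joint-space move of the TCP to a pose.
- robot.move_straight(position, vel=0.15, attitude=None): straight line of the TCP; attitude=None keeps the orientation; vel is the mean speed in m/s.
- robot.set_joints(angles): joint-space move.
- robot.command_gripper(opening, squeeze=None): finger opening in m; squeeze is the grip in N (None keeps the last); returns when the fingers have stopped.
- robot.dwell(seconds).
- robot.solve_ik(position, orientation): joint angles nearest the present ones, or None.
- robot.observe(): the state.
- robot.get_image(name): name is "scene" or "top"; returns (picture, depth): 420x560x3 uint8, red, green, blue; 420x560 float32, m along the optical axis (not along the pixel's ray), 0 where there is no reading.
- robot.camera_model(name): a dict with "K" (3x3 intrinsics, pixels), "k1" (the pictures are not rectified: a ray, as slopes to the right and down, at radius r is drawn at 1 + k1 r^2 times it, then the intrinsics apply), "R" (3x3) and "t" (3): a world point X has camera coordinates R X + t. Camera axes: x right, y down, z forward; pixel columns grow to the right and rows downward; lengths in m; the calibration is good to about 2 mm. A picture is of the moment at which its call begins. camera_model takes no time and is no camera call.
A pose or a line that the arm cannot do raises robot.Unreachable and nothing moves.
- robot.job_done(): hands the job in, once; it reports no verdict.
Trained networks look in the newest picture that a camera, given by its name, has taken for a name from the list of things; names that differ only in an ending like _2 or _b are one class to them, and where a whole thing is asked for, a point or a joint stands for the part that bears it (a point fixed in the world has none). Each returns a list of dicts, best first, with "score" (0 to 1); they miss things now and then, are a little off and sometimes report something else, mostly with a low value. They report only what shows in the picture. A call takes as long as a camera call. They do not tell look-alikes from the thing itself.
- robot.boxes_of(camera, query): "location" ([x, y, z] in m, in world coordinates, good to about 4 mm: the middle of the surface that is visible of it).
- robot.regions_of(camera, query): "region" (420x560 bool, what is visible of it).
- robot.tip_of(camera, query): "location" ([x, y, z] in m, in world coordinates, good to about 4 mm: a listed point, or the origin of a listed thing).
The state is a dict: "time_s": time; "joint_positions": joint angles; "joint_velocities": joint speeds; "joint_torque": joint torques, N m; "tcp_pos": TCP position; "tcp_rot": TCP orientation; "ft_force": force on the tool from outside, world axes, zero at the start; "torque": the same for the moment, N m; "grip_width": finger opening in m.
Only numpy, scipy, OpenCV 4.12 (cv2) and the standard library are available. Lean on these libraries where they do the work, as an engineer would, in place of code of your own. Each camera call takes 0.05 s, during which the arm holds its last target. There are 200 camera calls.

## Working session

There is one attempt and no reset: what is moved stays moved. The work goes in short steps, each a Python script; the robot and the scene stay as the last script left them, time stands still between calls to the robot, and variables do not carry over. Pictures are saved under pics/ and viewed, about 8 in all and at most 12, crops included, and the job is handed in when it is done.

```bash
mkdir -p pics; ls
python3 - <<'E'
from bench import robot
import cv2,numpy as np
np.set_printoptions(precision=4,suppress=True)
for n in ("scene","top"):
    im,d=robot.get_image(n); cv2.imwrite(f"pics/{n}0.png",im[:,:,::-1]); np.save(f"pics/{n}0.npy",d)
    m=robot.camera_model(n); print(n,m)
    for q in ("press","gap","case","knob_grip","pointer","mark","stapler","pencup","tapestand"):
        print(q,[(np.round(r["location"],4),round(r["score"],2)) for r in robot.tip_of(n,q)][:4])
print(robot.observe())
E
```

```text
pics
scene {'K': array([[461.7223,   0.    , 279.1939],
       [  0.    , 461.7223, 202.3756],
       [  0.    ,   0.    ,   1.    ]]), 'k1': 0.02071719104235989, 'R': array([[-0.7169,  0.6971, -0.0001],
       [ 0.3959,  0.407 , -0.8232],
       [-0.5738, -0.5902, -0.5678]]), 't': array([ 0.4157, -0.1587,  1.387 ])}
press [(array([ 0.5113, -0.1158,  0.0003]), 0.8)]
gap [(array([ 0.5138, -0.1199,  0.0046]), 0.91)]
case [(array([ 0.4424,  0.2465, -0.003 ]), 0.94), (array([ 0.3259,  0.1448, -0.003 ]), 0.71)]
knob_grip [(array([ 0.5484, -0.2449,  0.0911]), 0.86), (array([ 0.5108, -0.1151,  0.0019]), 0.22)]
pointer [(array([ 0.6013, -0.0663,  0.0482]), 0.8), (array([ 0.6005, -0.0557,  0.047 ]), 0.51)]
mark [(array([ 0.6003, -0.0561,  0.0471]), 0.79)]
stapler [(array([ 0.6936,  0.2946, -0.0027]), 0.81), (array([0.7738, 0.0597, 0.0011]), 0.65)]
pencup [(array([0.7748, 0.0594, 0.0008]), 0.62)]
tapestand [(array([ 0.7222, -0.3673,  0.0001]), 0.85)]
top {'K': array([[408.1152,   0.    , 277.9526],
       [  0.    , 408.1152, 212.3934],
       [  0.    ,   0.    ,   1.    ]]), 'k1': -0.0690366
[... 654 characters left out ...]
encup [(array([ 0.7735,  0.0618, -0.0015]), 0.72)]
tapestand [(array([ 0.7204, -0.3653,  0.0005]), 0.57)]
{'time_s': 1.0, 'joint_positions': array([71.0741, 23.916 , -0.5911, 92.4539,  0.2673, 63.6407, -3.0348]), 'joint_velocities': array([-0.0026,  0.0172, -0.0749, -0.0759,  0.1002,  0.009 ,  0.062 ]), 'joint_torque': array([ -0.0006, -85.102 ,   0.6369, -42.6273,  -0.049 ,   0.0135,
        -0.    ]), 'tcp_pos': array([ 0.178 , -0.5991,  0.2304]), 'tcp_rot': array([[ 0.2849, -0.0001,  0.9586],
       [-0.9586,  0.0002,  0.2849],
       [-0.0002, -1.    , -0.    ]]), 'ft_force': array([1.0052, 0.4786, 0.4035]), 'torque': array([-0.0014, -0.0282, -0.0478]), 'grip_width': 0.09381574783903475}
```

View both.

View pics/scene0.png

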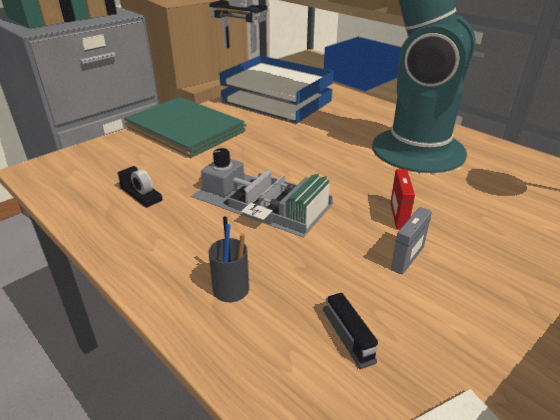

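View pics/top0.png

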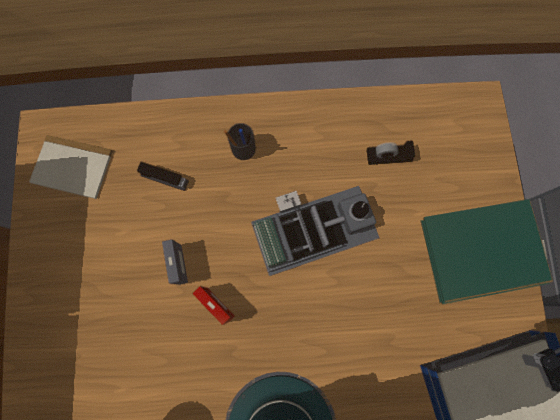

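```bash
cat > h.py <<'E'
from bench import robot
import cv2,numpy as np
np.set_printoptions(precision=4,suppress=True)
def cloud(n,d):
    m=robot.camera_model(n); K=m["K"]
    v,u=np.mgrid[:d.shape[0],:d.shape[1]]
    x=(u-K[0,2])/K[0,0]; y=(v-K[1,2])/K[1,1]; a,b=x.copy(),y.copy()
    for _ in range(8):
        s=1+m["k1"]*(a*a+b*b); a,b=x/s,y/s
    P=np.stack([a*d,b*d,d],-1)
    P=(P-m["t"])@m["R"]; P[d==0]=np.nan
    return P
def proj(n,X):
    m=robot.camera_model(n); c=m["R"]@X+m["t"]; a,b=c[:2]/c[2]; s=1+m["k1"]*(a*a+b*b)
    return m["K"][0,0]*a*s+m["K"][0,2], m["K"][1,1]*b*s+m["K"][1,2]
def near(P,xy,r,lo,hi):
    with np.errstate(all="ignore"):
        return (np.hypot(P[...,0]-xy[0],P[...,1]-xy[1])<r)&(P[...,2]>lo)&(P[...,2]<hi)
def down(yaw):  # tool x at yaw (deg, world), pointing down
    t=np.radians(yaw); x=np.array([np.cos(t),np.sin(t),0]); y=np.array([0,0,-1.]); return np.stack([x,y,np.cross(x,y)],1)
E
python3 - <<'E'
from h import *
for n in ("scene","top"):
    d=np.load(f"pics/{n}0.npy"); P=cloud(n,d); rgb=cv2.imread(f"pics/{n}0.png")
    def rep(name,k):
        Q=P[k][:,:2].astype(np.float32); 
        if len(Q)<8: print(n,name,len(Q)); return
        r=cv2.minAreaRect(Q); print(n,name,len(Q),np.round(r[0],4),np.round(r[1],4),round(r[2],2),"z",np.nanpercentile(P[k][:,2],[2,50,98]))
    rep("desk",near(P,(.5,.1),.06,-.1,.02))
    rep("case top",near(P,(.442,.249),.08,.09,.12))
    rep("case all",near(P,(.442,.249),.08,.015,.12))
    rep("press all",near(P,(.5135,-.118),.2,.004,.12))
    rep("knob top",near(P,(.547,-.244),.04,.095,.12))
    rep("housing top",near(P,(.547,-.244),.07,.058,.07))
    rep("folders top",near(P,(.48,.0),.07,.076,.09))
    for r in robot.tip_of(n,"gap")[:1]: print(r["location"])
    # crops, upscaled
    u,v=map(int,proj(n,np.array([.53,-.12,.04]))); c=rgb[v-60:v+60,u-80:u+80]
    cv2.imwrite(f"pics/crop_{n}.png",cv2.resize(c,None,fx=5,fy=5,interpolation=cv2.INTER_CUBIC)); print("crop origin",u-80,v-60)
# heights in press frame, median over both clouds
E
```

```text
scene desk 1404 [0.4995 0.1002] [0.1185 0.1188] 15.27 z [-0.0022  0.0003  0.0027]
scene case top 555 [0.4462 0.2516] [0.1105 0.0279] 9.17 z [0.0909 0.0999 0.1021]
scene case all 1380 [0.4447 0.2517] [0.1146 0.0291] 8.06 z [0.0179 0.0788 0.1018]
scene press all 5476 [ 0.4725 -0.1211] [0.3037 0.323 ] 4.21 z [0.0051 0.0425 0.1021]
scene knob top 152 [ 0.5484 -0.2409] [0.0401 0.0407] 8.64 z [0.0952 0.1049 0.1087]
scene housing top 420 [ 0.5482 -0.2408] [0.0914 0.0747] 15.0 z [0.0588 0.0639 0.0692]
scene folders top 460 [ 0.4829 -0.0007] [0.1237 0.0467] 14.48 z [0.0761 0.0799 0.0858]
[0.5138, -0.1199, 0.0046]
crop origin 179 129
top desk 1433 [0.5001 0.1005] [0.1183 0.1178] 41.44 z [-0.0045 -0.0002  0.0042]
top case top 493 [0.4448 0.2495] [0.1078 0.0296] 8.62 z [0.094  0.0995 0.1037]
top case all 779 [0.4452 0.2489] [0.1084 0.0306] 8.37 z [0.02   0.0978 0.1034]
top press all 5805 [ 0.515  -0.1158] [0.3925 0.379 ] 86.02 z [0.0042 0.0395 0.1054]
top knob top 205 [ 0.5472 -0.2432] [0.04   0.0387] 58.12 z [0.0987 0.1056 0.1099]
top housing top 652 [ 0.5479 -0.2433] [0.0905 0.0759] 16.01 z [0.059  0.0639 0.0691]
top folders top 404 [ 0.4832 -0.0032] [0.1196 0.045 ] 15.1 z [0.0762 0.0801 0.0868]
[0.5131, -0.1171, 0.0084]
crop origin 231 162
```

Run:
```python
from h import *
t=np.radians(15.1); ex=np.array([np.cos(t),np.sin(t)]); ey=np.array([-np.sin(t),np.cos(t)])
o=np.array([.5478,-.242])+.130*ey
print("origin",o)
for n in ("scene","top"):
    P=np.concatenate([cloud(n,robot.get_image(n)[1])[None] for _ in range(6)]); P=np.median(P,0)
    Q=(P[...,:2]-o); x=Q@ex; y=Q@ey; z=P[...,2]
    for b in np.arange(-60,80,3):
        k=(abs(x)<.05)&(y*1e3>=b)&(y*1e3<b+3)
        if k.sum()>3: print(n,b,k.sum(),np.percentile(z[k]*1e3,[10,50,90]).round(0), (z[k]>.05).sum())
```

```text
origin [ 0.5139 -0.1165]
scene -60 14 [ 6.  7. 39.] 0
scene -57 16 [ 6. 18. 41.] 0
scene -54 10 [ 6.  7. 41.] 0
scene -51 10 [ 5. 22. 40.] 0
scene -48 9 [ 6.  7. 40.] 0
scene -45 5 [ 6.  6. 27.] 0
scene -30 4 [58. 58. 59.] 4
scene -27 24 [58. 59. 60.] 24
scene -24 60 [54. 57. 59.] 60
scene -21 173 [14. 39. 53.] 45
scene -18 179 [15. 32. 49.] 13
scene -15 4 [6. 6. 7.] 0
scene 18 54 [ 7. 29. 51.] 8
scene 21 265 [13. 34. 52.] 41
scene 24 35 [ 6. 58. 60.] 19
scene 27 27 [ 6.  6. 39.] 0
scene 30 20 [ 6.  7. 39.] 0
scene 33 15 [ 6.  6. 39.] 0
scene 36 10 [ 6. 38. 40.] 0
scene 39 10 [ 6.  7. 35.] 0
scene 42 31 [ 6. 40. 44.] 0
scene 45 12 [ 6. 35. 40.] 0
scene 48 28 [ 6. 38. 44.] 0
scene 51 15 [ 6. 39. 44.] 0
scene 54 18 [25. 41. 44.] 0
scene 57 11 [35. 42. 44.] 0
scene 60 11 [35. 41. 44.] 0
scene 75 17 [61. 62. 63.] 17
scene 78 29 [62. 62. 63.] 29
top -60 36 [ 5.  6. 37.] 0
top -57 36 [ 5.  6. 40.] 0
top -54 37 [ 4.  6. 38.] 0
top -51 40 [ 5.  6. 39.] 0
top -48 35 [ 5.  6. 38.] 0
top -45 36 [ 5.  6. 38.] 0
top -42 35 [ 5.  6. 38.] 0
top -39 25 [ 4.  6. 41.] 0
top -36 10 [39. 44. 45.] 0
top 
[... 244 characters left out ...]
6. 7.] 0
top -3 37 [5. 6. 7.] 0
top 0 36 [4. 6. 7.] 0
top 3 36 [4. 6. 7.] 0
top 6 38 [4. 6. 7.] 0
top 12 5 [51. 51. 52.] 5
top 15 35 [52. 53. 54.] 35
top 18 62 [ 8. 55. 58.] 36
top 21 77 [ 6. 58. 60.] 42
top 24 40 [ 5.  6. 40.] 2
top 27 39 [ 5.  6. 37.] 0
top 30 41 [ 5.  7. 40.] 0
top 33 36 [ 5.  6. 38.] 0
top 36 35 [ 5.  7. 40.] 0
top 39 37 [ 5.  6. 43.] 0
top 42 40 [ 5.  7. 42.] 0
top 45 42 [ 5.  6. 42.] 0
top 48 37 [ 5.  6. 40.] 0
top 51 39 [ 5.  7. 44.] 0
top 54 36 [ 5.  7. 39.] 0
top 57 48 [ 5.  7. 44.] 0
top 60 32 [ 4.  6. 39.] 0
top 63 44 [ 5.  7. 43.] 0
top 66 33 [ 5.  6. 40.] 0
top 69 26 [ 5.  7. 44.] 0
top 72 18 [59. 61. 62.] 17
top 75 42 [61. 62. 63.] 42
top 78 41 [61. 62. 63.] 41
```

View pics/crop_top.png

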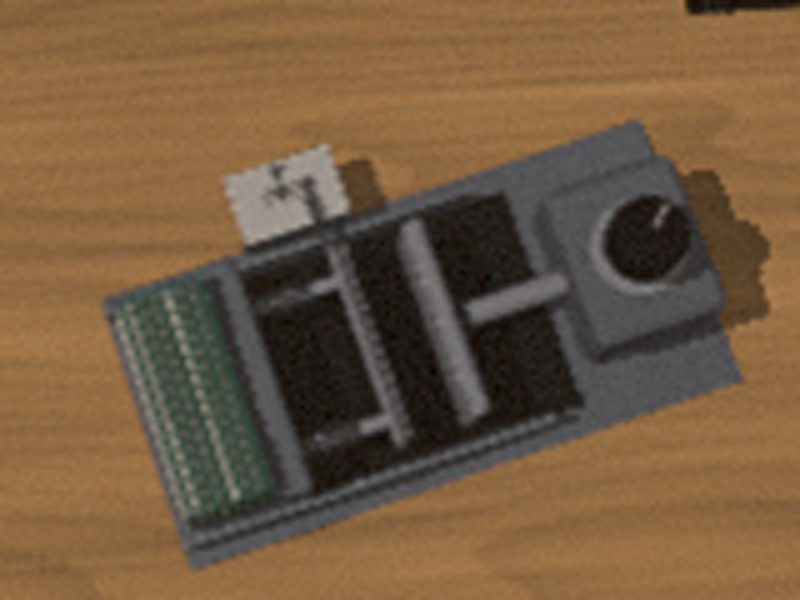

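View pics/crop_scene.png

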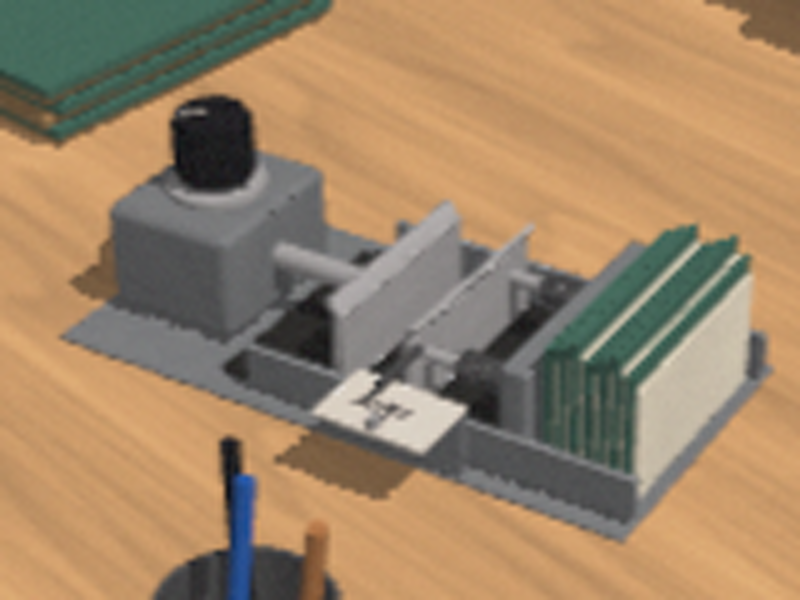

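Run:
```python
from h import *
T=lambda s:print(s,round(robot.observe()["time_s"],2),robot.observe()["joint_positions"].round(1),robot.observe()["tcp_pos"])
c=np.array([.4453,.2503]); R=down(-81.3)
T(0)
robot.move_pose([*c,.20],R); T("above")
robot.command_gripper(.06)
robot.move_straight([*c,.087],vel=.12); T("down")
robot.command_gripper(0.0,squeeze=30); robot.dwell(.2); s=robot.observe(); T("grip"); print(s["grip_width"],s["ft_force"])
robot.move_straight([*c,.19],vel=.12); robot.dwell(.2); s=robot.observe(); T("up"); print(s["grip_width"],s["ft_force"],s["torque"],s["tcp_rot"])
```

```text
0 1.7 [71.1 23.9 -0.6 92.5  0.3 63.6 -3. ] [ 0.178  -0.5991  0.2304]
above 4.82 [  21.1   29.2  -68.6  108.8   30.6   63.3 -141. ] [0.4456 0.2498 0.1999]
down 6.61 [  13.4   37.3  -59.3  113.8   40.9   52.8 -148.7] [0.4456 0.2505 0.0876]
grip 7.41 [  13.4   37.3  -59.3  113.8   40.9   52.8 -148.8] [0.4454 0.2503 0.0871]
0.028221611387772693 [ 0.3854 -0.6958  3.1363]
up 8.62 [  20.2   29.7  -67.5  109.4   31.1   62.1 -141.4] [0.4451 0.2503 0.1895]
0.027848310059170746 [ 0.4711 -0.3789 -3.6897] [ 0.0655 -0.0286  0.0079] [[ 0.1515 -0.0008  0.9885]
 [-0.9885 -0.0001  0.1515]
 [-0.     -1.     -0.0008]]
```

```bash
cat >> h.py <<'E'
Y=15.1; t=np.radians(Y); ex=np.array([np.cos(t),np.sin(t)]); ey=np.array([-np.sin(t),np.cos(t)])
o=np.array([.5139,-.1165])
def W(x,y,z): return np.array([*(o+x*ex+y*ey),z])   # press frame -> world
E
python3 - <<'E'
from h import *
for yaw in (-74.9,105.1):
    q=robot.solve_ik(W(0,-.0015,.21),down(yaw)); print(yaw,q)
    q=robot.solve_ik(W(0,-.0015,.09),down(yaw)); print(yaw,q)
    print("knob",robot.solve_ik(W(0,-.130,.098),down(yaw)))
robot.move_pose(W(0,0,.21)+[*( -.0015*ey),0],down(-74.9)); robot.dwell(.2)
s=robot.observe(); print(s["time_s"],s["tcp_pos"]-W(0,-.0015,.21),s["joint_positions"],s["ft_force"])
robot.move_straight(W(0,-.0015,.155),vel=.1); robot.dwell(.2); print(robot.observe()["tcp_pos"]-W(0,-.0015,.155))
for n in ("scene","top"):
    P=[]
    for _ in range(4):
        im,d=robot.get_image(n); P.append(cloud(n,d))
    P=np.median(P,0); cv2.imwrite(f"pics/{n}1.png",im[:,:,::-1])
    Q=P[...,:2]-o; x=Q@ex*1e3; y=Q@ey*1e3; z=P[...,2]*1e3
    for nm,lo,hi in (("case",72,118),("top",158,175)):
        k=(abs(x)<70)&(abs(y)<18)&(z>lo)&(z<hi)
        A=np.c_[x[k],y[k],z[k]]; print(n,nm,k.sum())
        if k.sum()>20:
            print(np.percentile(A,[2,50,98],axis=0).round(1)); c,*_=np.linalg.lstsq(np.c_[A[:,0],A[:,2],np.ones(len(A))],A[:,1],rcond=None); print("y fit per x,z",c)
    u,v=map(int,proj(n,W(.02,0,.07))); cv2.imwrite(f"pics/c1{n}.png",cv2.resize(im[v-60:v+60,u-80:u+80,::-1],None,fx=5,fy=5,interpolation=cv2.INTER_CUBIC))
print(robot.observe()["time_s"])
E
```

```text
-74.9 [ 61.4508  29.6277 -67.1629 106.0234  30.2094  64.8902 -91.479 ]
-74.9 [ 54.4908  38.2493 -58.5318 111.4227  40.7401  54.007  -99.3271]
knob [ 61.085   43.3038 -56.7756 100.9848  41.752   59.4971 -86.1999]
105.1 [ 58.4139  26.8156 -61.9639 106.0909  26.4971  63.1864  91.6641]
105.1 [ 56.7041  40.54   -62.2218 111.3677  43.9118  56.014   78.2446]
knob [ 64.0389  46.6258 -62.3192 100.9008  46.5154  62.5192  90.5691]
10.2167 [0.0002 0.001  0.0001] [ 61.3646  29.6213 -67.1849 106.0334  30.2063  64.8865 -91.4992] [ 0.6697  0.0414 -2.505 ]
[ 0.0003 -0.0001  0.0005]
scene case 548
[[-52.7 -10.8  73.5]
 [ 22.8  13.1  96.2]
 [ 54.4  14.4 116.9]]
y fit per x,z [-0.1116 -0.0077 12.1175]
scene top 305
[[-51.4 -15.2 158.8]
 [ 20.5   3.7 168.1]
 [ 54.1  15.4 173.2]]
y fit per x,z [ -0.0473  -1.1845 200.6441]
top case 49
[[-55.4  -7.9  73.8]
 [-44.2  12.4  93.2]
 [-14.3  13.  117.9]]
y fit per x,z [ 0.2604  0.0854 11.876 ]
top top 38
[[-55.    4.8 158.6]
 [-44.   10.  166.9]
 [-25.2  12.4 169.2]]
y fit per x,z [ 0.1256 -0.4006 81.5462]
11.5167
```

View pics/c1scene.png

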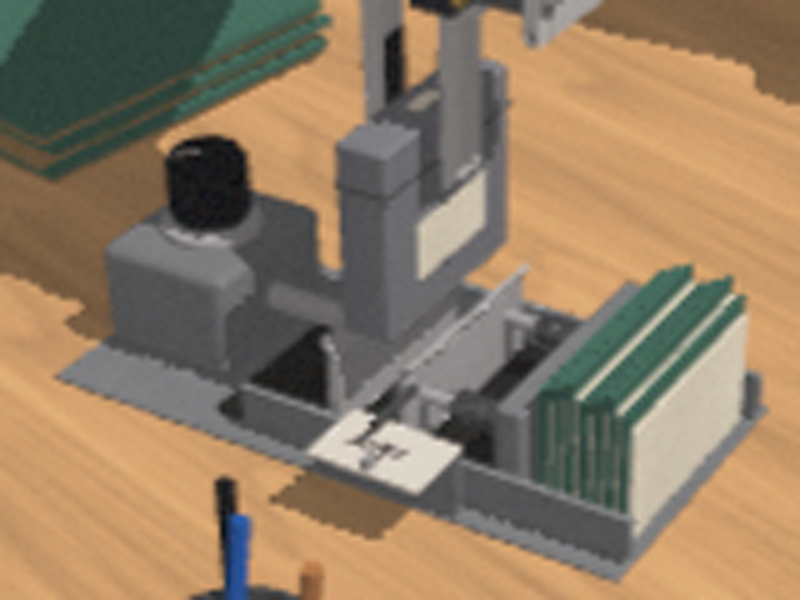

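Run:
```python
from h import *
f0=robot.observe()["ft_force"]; y=-.0015
def F():
    f=robot.observe()["ft_force"]-f0; return np.array([f[:2]@ex,f[:2]@ey,f[2]])
z=.155; ok=True
for z in (.146,.139,.132,.124,.115,.106,.099):
    robot.move_straight(W(0,y,z),vel=.035); f=F(); print(z,f.round(2))
    if f[2]>8 or abs(f[1])>10: ok=False; print("stop"); break
if ok:
    while z>.089:
        z-=.001; robot.move_straight(W(0,y,z),vel=.02); f=F(); print(round(z,4),f.round(2),robot.observe()["tcp_pos"][2].round(4))
        if f[2]>3: break
print(robot.observe()["time_s"],robot.observe()["grip_width"])
```

```text
0.146 [ 0.17 -0.36  1.01]
0.139 [-1.29 -0.62  0.79]
0.132 [-0.32  0.24  1.17]
0.124 [-0.53 -0.19  0.1 ]
0.115 [-0.39 -0.93  1.06]
0.106 [-0.36  1.19  0.99]
0.099 [-1.08  0.35  1.25]
0.098 [-0.76  0.08  0.53] 0.098
0.097 [-0.4  -1.22  0.94] 0.097
0.096 [-0.8  -0.47  0.19] 0.096
0.095 [-0.85 -0.42  0.28] 0.0949
0.094 [0.33 0.47 1.01] 0.0939
0.093 [-0.13 -0.72  2.36] 0.093
0.092 [-1.83  1.15  8.88] 0.0923
15.9167 0.02801692349487669
```

```bash
cat >> h.py <<'E'
def measure(tag,N=10):
    out={}
    for n in ("scene",):
        P=[]
        for _ in range(N):
            im,d=robot.get_image(n); P.append(cloud(n,d))
        P=np.median(P,0); np.save(f"pics/{tag}.npy",P); cv2.imwrite(f"pics/{tag}.png",im[:,:,::-1])
        Q=P[...,:2]-o; x=Q@ex*1e3; y=Q@ey*1e3; z=P[...,2]*1e3
        k=(abs(x)<50)&(y>5)&(y<40)&(z>66)&(z<98)
        A=np.c_[x[k],z[k]-80,np.ones(k.sum())]; c,*_=np.linalg.lstsq(A,y[k],rcond=None); r=abs(y[k]-A@c)<1.5; c,*_=np.linalg.lstsq(A[r],y[k][r],rcond=None)
        print(tag,"case +y face: n",r.sum(),"slope x,z",c[:2].round(4),"y",c[2].round(2))
        k=(abs(x)<50)&(y>8)&(y<45)&(z>18)&(z<50)
        h,e=np.histogram(y[k],np.arange(8,45,1.)); p=e[h.argmax()]+.5; k&=abs(y-p)<3
        print(tag,"sprung back face n",k.sum(),"y",np.median(y[k]).round(2),y[k].mean().round(2))
        k=(x>-55)&(x<55)&(y>10)&(y<50)&(z>56.5)&(z<62); print(tag,"lip n",k.sum(),"y",np.median(y[k]).round(2) if k.any() else None)
    return im
E
python3 - <<'E'
from h import *
robot.command_gripper(.06); robot.dwell(.2)
robot.move_straight(W(0,-.0015,.145),vel=.12)
q0=robot.observe()["joint_positions"]
for yaw in (-65,-85,-105): print(yaw,robot.solve_ik(W(0,-.130,.15),down(yaw)))
for yaw in (-14.9,15.1,-164.9): print(yaw,robot.solve_ik(W(0,-.130,.098),down(yaw)))
im=measure("a"); u,v=map(int,proj("scene",W(.04,.02,.06))); cv2.imwrite("pics/ca.png",cv2.resize(im[v-50:v+50,u-67:u+67,::-1],None,fx=6,fy=6,interpolation=cv2.INTER_CUBIC))
s=robot.observe(); print(s["time_s"],s["grip_width"])
E
```

```text
-65 [ 64.0182  40.9858 -61.711   99.0549  39.6638  64.8013 -74.9382]
-85 [ 61.6164  38.5353 -57.2487  99.1225  36.0859  62.8197 -92.3658]
-105 [  58.9565   36.3429  -52.683    99.2002   32.5744   61.0909 -109.7862]
-14.9 [ 66.7576  50.7012 -68.1475 100.827   51.6635  66.3037 -32.7414]
15.1 [ 68.0486  53.1935 -71.332  100.7931  54.5269  68.6578  -4.4862]
-164.9 [  29.2628   30.4726  -10.9265  102.0621    7.4132   48.1606 -150.0441]
a case +y face: n 245 slope x,z [ 0.0027 -0.0009] y 13.48
a sprung back face n 200 y 21.4 21.42
a lip n 86 y 14.18
17.8917 0.06013896330688764
```

View pics/ca.png

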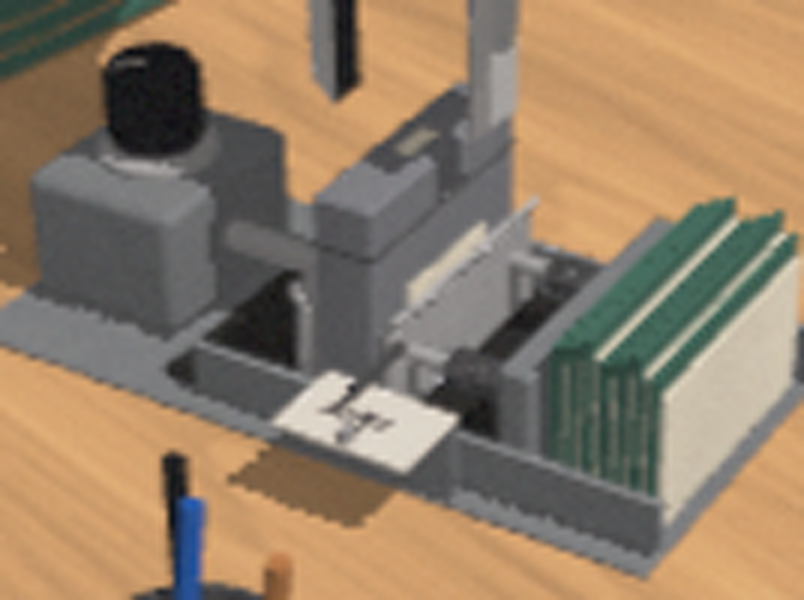

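```bash
cat > go.py <<'E'
from h import *
robot.command_gripper(.07)
q=np.array(robot.solve_ik(W(0,-.130,.15),down(-74.9)))
robot.move_straight(robot.observe()["tcp_pos"]+[0,0,.02],vel=.12)
q[6]+=233; print(q); robot.set_joints(q)
robot.move_straight(W(0,-.130,.098),vel=.12)
s=robot.observe(); print(s["time_s"],s["tcp_pos"]-W(0,-.130,.098),s["joint_positions"],s["ft_force"])
robot.command_gripper(0.0,squeeze=40); robot.dwell(.1); s=robot.observe(); print(s["grip_width"],s["ft_force"],s["torque"])
q=s["joint_positions"].copy()
for a in (60,120,180,240):
    p=q.copy(); p[6]-=a; robot.set_joints(p); s=robot.observe()
    print(a,round(s["time_s"],2),s["grip_width"].round(4),s["tcp_pos"]-W(0,-.130,.098),s["ft_force"].round(1),s["torque"].round(3))
im=measure("b")
for q in ("pointer","mark"): print(q,[(((np.array(r["location"][:2])-o)@np.c_[ex,ey]).round(4),round(r["score"],2)) for r in robot.tip_of("scene",q)][:2])
print(robot.observe()["time_s"])
E
python3 go.py
```

```text
[ 62.8643  39.7417 -59.5182  99.087   37.8876  63.7889 149.4313]
22.875 [0.0002 0.0002 0.0002] [ 60.8982  43.1346 -56.4819 100.9649  41.4654  59.3608 146.9971] [-0.1123 -0.5859  0.6918]
0.03961859466593277 [ 0.2243 -1.355   3.0557] [-0.2227 -0.2801 -0.0068]Traceback (most recent call last):
  File "go.py", line 12, in <module>
    print(a,round(s["time_s"],2),s["grip_width"].round(4),s["tcp_pos"]-W(0,-.130,.098),s["ft_force"].round(1),s["torque"].round(3))
                                 ^^^^^^^^^^^^^^^^^^^^^
AttributeError: 'float' object has no attribute 'round'
```

```bash
cat > go2.py <<'E'
from h import *
import sys
def turn(angs):
    q=robot.observe()["joint_positions"].copy()
    for a in angs:
        p=q.copy(); p[6]-=a; robot.set_joints(p); s=robot.observe()
        print(a,round(s["time_s"],2),s["joint_positions"][6].round(1),round(s["grip_width"],4),s["tcp_pos"]-W(0,-.130,.098),s["ft_force"].round(1),s["torque"].round(3))
def points(n="scene",k=3):
    for q in ("pointer","mark"):
        L=[]
        for _ in range(k):
            robot.get_image(n); r=robot.tip_of(n,q)
            if r: L.append(np.array([*((np.array(r[0]["location"][:2])-o)@np.c_[ex,ey]),r[0]["score"]]))
        print(n,q,np.round(L,4).tolist())
E
python3 - <<'E'
from go2 import *
turn((60,120,180)); measure("b",8); points(); print(robot.observe()["time_s"])
E
```

```text
60 25.59 26.9 0.0396 [ 0.0007 -0.0026  0.0003] [-0.6 -6.8  3.4] [-1.678  0.198 -0.061]
120 26.61 -33.1 0.0395 [-0.0006 -0.0028  0.0002] [-12.   -6.8  12.4] [-1.691  2.901 -0.047]
180 27.62 -93.1 0.0394 [-0.0013 -0.0017  0.0001] [-20.6  -2.6  20. ] [-0.343  4.745 -0.022]
b case +y face: n 238 slope x,z [ 0.0001 -0.0011] y 23.46
b sprung back face n 194 y 29.52 29.54
b lip n 101 y 24.01
scene pointer [[0.0968, 0.0307, 0.89], [0.0954, 0.0357, 0.77], [0.096, 0.0304, 0.77]]
scene mark [[0.0994, 0.0359, 0.7], [0.0988, 0.0383, 0.71], [0.1013, 0.0369, 0.94]]
28.625
```

Run:
```python
from go2 import *
robot.command_gripper(.06); robot.dwell(.1); measure("c",6)
q=robot.observe()["joint_positions"].copy(); q[6]=0; robot.set_joints(q)
robot.move_straight(W(0,-.130,.098)+[-.0002,-.0014,0],vel=.02)
robot.command_gripper(0,squeeze=40); robot.dwell(.1)
turn((25,50)); measure("d",10); points("scene",4); points("top",4); print(robot.observe()["time_s"])
```

```text
c case +y face: n 246 slope x,z [0.0006 0.0049] y 23.51
c sprung back face n 196 y 29.49 29.48
c lip n 94 y 24.23
25 32.38 -24.8 0.0392 [-0.0002 -0.0014  0.    ] [ 0.4  0.8 -0.1] [-0.048 -0.041 -0.075]
50 32.88 -49.7 0.0396 [-0.0002 -0.0015  0.0001] [ 0.8 -0.5 -0.9] [-0.126 -0.249 -0.128]
d case +y face: n 242 slope x,z [-0.0001  0.0031] y 26.31
d sprung back face n 194 y 32.25 32.3
d lip n 94 y 26.84
scene pointer [[0.0928, 0.0337, 0.66], [0.0969, 0.0381, 0.91], [0.0951, 0.0376, 0.87], [0.095, 0.036, 0.91]]
scene mark [[0.0989, 0.0352, 0.78], [0.0991, 0.0343, 0.84], [0.0976, 0.0369, 0.66], [0.0985, 0.0362, 0.66]]
top pointer [[0.0974, 0.0325, 0.71], [0.0975, 0.0319, 0.49], [0.0981, 0.0308, 0.59], [0.0964, 0.0349, 0.7]]
top mark [[0.0984, 0.0382, 0.88], [0.0982, 0.0369, 0.91], [0.0983, 0.0348, 0.71]]
34.9833
```

Run:
```python
from go2 import *
turn((20,)); robot.dwell(.3); robot.command_gripper(.07); robot.dwell(.2)
robot.move_straight(robot.observe()["tcp_pos"]+[0,0,.10],vel=.12)
im=measure("e",12); points("scene",4); points("top",4)
u,v=map(int,proj("scene",W(.08,.035,.045))); a=im[v-30:v+30,u-35:u+35,::-1]
it=robot.get_image("top")[0]; u,v=map(int,proj("top",W(.08,.035,.045))); b=it[v-30:v+30,u-35:u+35,::-1]
cv2.imwrite("pics/f.png",cv2.resize(np.hstack([a,b]),None,fx=5.7,fy=8,interpolation=cv2.INTER_CUBIC))
for n in ("scene","top"): # bystanders
    for k in ("stapler","pencup","tapestand"): print(n,k,[np.round(r["location"],3) for r in robot.tip_of(n,k)][:1])
s=robot.observe(); print(s["time_s"],s["tcp_pos"],s["ft_force"])
```

```text
20 35.42 -70.0 0.0393 [-0.0002 -0.0015  0.0001] [ 5.3 -2.4 -3.4] [-0.561 -1.064 -0.053]
e case +y face: n 242 slope x,z [ 0.0008 -0.0009] y 27.37
e sprung back face n 185 y 33.38 33.49
e lip n 100 y 27.88
scene pointer [[0.0961, 0.0357, 0.81], [0.0947, 0.0366, 0.75], [0.0948, 0.0383, 0.74], [0.0965, 0.0379, 0.91]]
scene mark [[0.099, 0.0378, 0.77], [0.0969, 0.0352, 0.98], [0.0998, 0.0357, 0.84], [0.0966, 0.0359, 0.78]]
top pointer [[0.0994, 0.0341, 0.45], [0.0957, 0.0335, 0.58], [0.097, 0.0363, 0.75]]
top mark [[0.0957, 0.0372, 0.89], [0.0951, 0.0363, 0.7], [0.0965, 0.0383, 0.83], [0.0929, 0.0366, 0.96]]
scene stapler [array([0.692, 0.293, 0.002])]
scene pencup []
scene tapestand [array([ 0.718, -0.368, -0.001])]
top stapler [array([0.695, 0.288, 0.003])]
top pencup [array([0.769, 0.062, 0.   ])]
top tapestand []
40.1167 [ 0.5476 -0.2435  0.1981] [-0.7208  0.0372 -0.0685]
```

View pics/f.png

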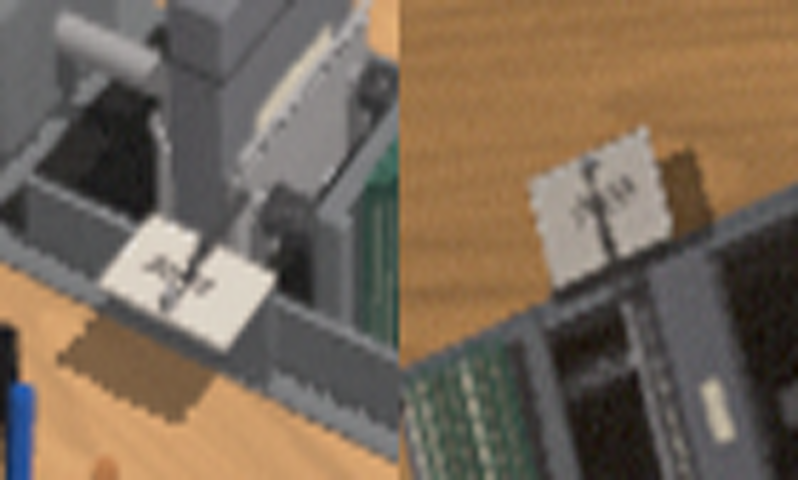

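Run:
```python
from h import *
for t in "ae":
    P=np.load(f"pics/{t}.npy"); Q=P[...,:2]-o; x=Q@ex; y=Q@ey; k=(abs(x)<.06)&(y>-.012)&(y<.026)&(P[...,2]>.1)&(P[...,2]<.115)
    print(t,np.median(P[k][:,2]),np.percentile(x[k],[1,99]))
robot.job_done()
```

```text
a 0.10577060853119132 [-0.0459  0.0539]
e 0.10590476648750072 [-0.0531  0.0535]
the job is handed in; nothing more can be done
```

I stood the grey case in the press gap, clamped it by turning the knob clockwise about 310° in two grasps, let go of everything and handed the job in. The robot's clock read about 40 s of the 72 s.

**Set-down:** The upward force on the tool rose about 9 N when the case touched the pad, against the 25 N limit.

**Pointer:** By depth, the sprung plate moved 12.0 mm, which is the distance to the mark. In the last pictures from both cameras, the pointer lies on the long line. The trained networks roughly agree but scatter by a few millimetres: the scene camera puts the pointer about 1 mm past the mark, the top camera about 2.5 mm short. I went by the depth measurement and the pictures.

**Case:** Its face is square and upright within about 0.001 rad. Its top is at 105.9 mm, so it stands on the floor, and it is centred within a few millimetres.

**Hand:** It is open and clear, 100 mm above the knob.

**Bystanders:**
- The stapler reads where it started in both views.
- The tape dispenser was found only in the scene view, and the pen cup only in the top view. Both read within 6 mm of where they started, about the networks' own error.

**During the first turn:** The knob was gripped about 1.4 mm off its centre, which built up roughly 29 N at the wrist. I re-centred the second grasp.

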